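Slide the lesson samples into the hinged sample case

TASK

Lift the lid of the grey sample case back until it rests open on its stop. Then slide the big soil jar, the flat round seed dish and the rectangular seed box along the desk through the open front of the case, without lifting or tipping them, all three far enough in that the lid with its front flap could close again. Leave the lid open, and do not disturb the other things on the desk.

Things in the scene. Friction and masses are not known exactly. Their poses are not given: they have to be found in the camera images.
- case: Grey sample case fixed to the desk, on the robot's left, open front turned roughly to -y. 390 wide (own y), 180 deep (own x, from front to back), 76 high. Walls 5 thick at the sides and back; no front wall, sill or floor: the desk is its floor. Origin: centre of its footprint at desk height; front plane at own x = -90, inner back face at x = +85, inner side faces at y = -190 and +190.
- lid (a joint): Lid angle: 0 shut, 1.8 rad open on its stop. The lid (0.35 kg) is a panel 180 x 390 x 8 on top of the case, hinged along the case's back rim, with a flap 70 high and 4 thick hanging from its front edge that closes the front (case x -90 to -86). Released before it is past upright (about 1.65 rad) it falls shut; beyond, it leans back onto its stop.
- lid_hinge (a point): Middle of the lid's hinge line, which runs along the case's own y at height 76 at own x = +90.
- lid_handle (a point): Middle of the lid's handle: a steel bar about 10 thick, 100 long, parallel to the hinge line, standing 35 above the lid panel near its front edge. Shut: 168 in front of the hinge line and 43 above it. It turns with the lid; on the stop it is 80 behind the hinge line and 154 above it.
- soil_jar: Big closed jar of dark soil with a black cap, standing: 70 diameter, 62 high, about 0.3 kg. Origin: centre of its underside. (The two bystander jars look alike but are smaller: 50 diameter, 50 high.)
- seed_dish: Flat closed white round dish: 84 diameter, 28 high, about 0.18 kg. Origin: centre of its underside.
- seed_box: Closed wooden box: 70 along its own x, 95 along its own y, 42 high, about 0.25 kg. Origin: centre of its underside.
- box_corner0 (a point): Bottom corner of the seed box at own x = -35, y = -47.5.
- box_corner1 (a point): Bottom corner of the seed box at own x = -35, y = +47.5.
- box_corner2 (a point): Bottom corner of the seed box at own x = +35, y = +47.5.
- box_corner3 (a point): Bottom corner of the seed box at own x = +35, y = -47.5.
- small_jar_a: Bystander: small closed jar, 50 diameter, 50 high. Origin: centre of its underside.
- small_jar_b: Bystander: small closed jar, 50 diameter, 50 high. Origin: centre of its underside.
- spoon: Bystander: steel spoon lying on the desk, 170 long along its own x, 20 high. Origin: middle of its length, at desk height.
- marker: Bystander: marker pen lying on the desk, 130 long along its own x, 17 thick. Origin: middle of its length, at desk height.
- eraser: Bystander: dark board eraser lying on the desk, 90 x 40, 26 high. Origin: centre of its underside.

How it is judged (in metres and radians):
On the way:
1. the lid has been lifted back onto its stop (value of joint lid above 1.72 rad), for 0.2 s.
At the end, for the whole second after the job is handed in: The lid rests open on its stop (above 1.72 rad); the soil jar, the seed dish and the seed box stand upright (within 0.1 rad) on the desk inside the case, between its side walls, every part of each at least 5 mm behind the case's front plane so that the flap could come down, and at rest (value of joint lid above 1.72 rad and x of soil_jar in the frame of case between -0.05 and 0.09 m and y of soil_jar in the frame of case between -0.19 and 0.19 m and x of seed_dish in the frame of case between -0.043 and 0.09 m and y of seed_dish in the frame of case between -0.19 and 0.19 m and x of seed_box in the frame of case between -0.05 and 0.09 m and y of seed_box in the frame of case between -0.19 and 0.19 m and x of each of box_corner0, box_corner1, box_corner2, box_corner3 in the frame of case above -0.085 m and angle between each of soil_jar, seed_dish, seed_box's own z axis and vertical below 0.1 rad and height (world z) of each of soil_jar, seed_dish, seed_box below 0.01 m and linear speed of each of soil_jar, seed_dish, seed_box below 0.02 m/s); the robot touches nothing.
It fails at once if the soil jar, the seed dish or the seed box is lifted more than 25 mm off the desk or tipped more than 0.35 rad (height (world z) of any of soil_jar, seed_dish, seed_box above 0.025 m or angle between any of soil_jar, seed_dish, seed_box's own z axis and vertical above 0.35 rad).
It fails at once if a bystander is moved by more than 30 mm (distance of any of small_jar_a, small_jar_b, spoon, marker, eraser from where it was at the start of the episode above 0.03 m).
It also fails if it takes over 72 s, if anything falls off the work surface, if the arm or the gripper's body presses on something with over 40 N, if the wrist force passes 120 N, or if a joint passes its speed limit or range.

ROBOT

A 6-joint arm with a two-finger parallel gripper is mounted at the origin on the work surface. World frame = base frame: x ahead of the robot, y to its left, z up, the work surface at z = 0. Lengths are in mm, angles in rad, forces in N, time in s.
With the tool pointing down it reaches from about 400 to 825 mm from the base axis. Payload 7 kg.
Tool frame: the origin (TCP) lies at the centre of the arm's flange, where the gripper is bolted on; the fingertips stand 178 mm ahead of it and the grasp point (between the pads) lies 159 mm ahead of it; z points along the fingers, y is the line along which they close (so a half turn about z gives the same grasp; the last joint's range is limited). The gripper opens to 88 mm and grips with 3 to 60 N. Pads are 19 mm wide; open, the fingers measure 130 mm over their backs; the gripper's body (78 mm by 193 mm) begins 47 mm behind the grasp point.
Start: joints at [-1.039, 0.359, 0.012, 0, -1.224, -0.288], TCP at [162.914, -655.023, 404.661] pointing down, gripper open.
Joint ranges: [-3.07, 3.07], [-1.43, 2.12], [-1.02, 1.25], [-3.03, 1.67], [-3.05, -0], [-3.03, 3.03]. Speed limits (rad/s): [2.39, 2.39, 3.01, 3.14, 3.14, 3.14].

INTERFACE

Orientations are given as a unit quaternion [x, y, z, w].
In Python, from workcell import r gives the robot as it stands.
- The arm moves only by the tool servo_tool, never from a script. Its argument "targets" is a list that holds one entry, the list of rows, each a list of 7 numbers: the shift along the tool's x, y, z each as a share of 0.05 m, from -1 to 1, then the turn, a rotation vector about the tool's x, y, z each as a share of 4 degrees, from -1 to 1, then the closure, from 0 (fully open) to 1 (shut). A call has 1 to 20 rows; each row shifts and turns the commanded pose from where the row before left it, along the tool's axes as they then stand; what a row does not reach is not made up. A row lasts 1/8 s, in which the tool goes at most 62.5 mm and 10.7 degrees, less where a joint would pass 70% of its speed; a pose out of reach is approached as far as the arm can. A call with a number of a shift or a turn outside -1 to 1 is refused whole. A call with a gripper value outside its range is refused whole. The fingers move at their own pace and stop on an object; "grip_force" is the grip in N (left out, the last holds). Time passes only in rows, so rows that do not move let the fingers close. It gives the time, the measured TCP pose, the force, the opening and the grip force at its end, in the units of the state.
- r.get_obs(): the state, without advancing time (a new reading comes with each control period).
- r.grab_frame(name): name is "scene" or "side" or "wrist"; returns the picture (420x560x3 uint8, blue, green, red); there is no depth.
- r.camera_model(name): a dict with "camera_matrix" (3x3 intrinsics, pixels), "pose" (4x4, takes a point from camera to world coordinates); the wrist camera has in their place "hand_eye" (4x4, takes a point from camera to tool coordinates, whose origin is the TCP and whose axes are the flange's). Camera axes: x right, y up, looking along -z (the intrinsics and any distortion apply to the point x, -y, -z); pixel columns grow to the right and rows downward; lengths in mm; the calibration is good to about 2 mm. The wrist camera is an equidistant fisheye: a pixel r from the principal point sees the ray r / f radians off the axis. A picture is of the moment at which its call begins: read the wrist's pose just before it. camera_model takes no time and is no camera call.
- r.job_done(): hands the job in; it is judged then, once.
The state is a dict: "time": time; "joints": joint angles; "qvel": joint speeds; "effort": joint torques, N m; "tool_pos": TCP position; "orientation": TCP orientation; "contact_force": force on the tool from outside, world axes, zero at the start; "torque": the same for the moment, N m; "finger_gap": finger opening in mm; "gripper_force": force on a finger pad.
Only numpy, scipy, OpenCV 4.12 (cv2) and the standard library are available. Lean on these libraries where they do the work, as an engineer would, in place of code of your own. Each camera call takes 0.05 s, during which the arm holds its last target. There are 200 camera calls.

## Working session

There is one attempt and no reset: what is moved stays moved. The work goes in short steps, Python scripts to look and compute and a tool call to move; the robot and the scene stay as the last step left them, time stands still between calls to the robot, and variables do not carry over. Pictures are saved under pics/ and viewed, at most 13 in all, crops included, and the job is handed in when it is done.

Besides the shell and the picture viewer there is one more tool, called after "Request:" by a JSON object that holds its "fn" and its "kwargs", one argument or row to a line. servo_tool: Moves the arm, as the interface text tells. Shift numbers are shares of 0.05 m and turn numbers shares of 4 degrees, none past 1 either way. Its arguments: {"type":"object","properties":{"targets":{"type":"array"},"grip_force":{"type":"number"}},"required":["targets"]}

```bash
mkdir -p pics; cat > h.py <<'E'
import numpy as np, cv2
from workcell import r
from scipy.spatial.transform import Rotation as R
def pix2w(name,u,v,z):
    m=r.camera_model(name);K=np.array(m['camera_matrix']);T=np.array(m['pose'])
    d=np.linalg.inv(K)@[u,v,1];d=T[:3,:3]@[d[0],-d[1],-d[2]]
    o=T[:3,3];return o+d*(z-o[2])/d[2]
def w2pix(name,p):
    m=r.camera_model(name);K=np.array(m['camera_matrix']);T=np.array(m['pose'])
    c=T[:3,:3].T@(np.array(p,float)-T[:3,3]);q=K@[c[0],-c[1],-c[2]];return q[:2]/q[2]
E
python3 - <<'E'
from h import *
for n in('scene','side'):
    cv2.imwrite(f'pics/{n}0.png',cv2.resize(r.grab_frame(n),(800,600),interpolation=cv2.INTER_CUBIC))
    m=r.camera_model(n);print(n,np.round(m['pose'],2).tolist(),m['camera_matrix'], [k for k in m])
o=r.get_obs();print(o)
print(R.from_quat(o['orientation']).as_matrix().round(3))
E
```

```text
scene [[0.53, -0.7, 0.49, 1123.14], [0.85, 0.44, -0.29, -369.01], [-0.01, 0.57, 0.82, 989.62], [0.0, 0.0, 0.0, 1.0]] [[461.49118149   0.         277.71883001]
 [  0.         461.49118149 204.65524298]
 [  0.           0.           1.        ]] ['camera_matrix', 'pose']
side [[-0.92, 0.26, -0.29, 235.86], [-0.39, -0.65, 0.66, 739.01], [-0.02, 0.72, 0.7, 953.84], [0.0, 0.0, 0.0, 1.0]] [[422.12523845   0.         273.54234274]
 [  0.         422.12523845 210.9462497 ]
 [  0.           0.           1.        ]] ['camera_matrix', 'pose']
{'time': 0.1, 'joints': array([-1.03893461e+00,  3.59333240e-01,  1.11790227e-02, -3.02657730e-04,
       -1.22413516e+00, -2.88115786e-01]), 'qvel': array([ 0.00056306, -0.00081893,  0.00125326,  0.00064469,  0.00111609,
       -0.00025368]), 'effort': array([-1.53682882e-03, -5.84163272e+01,  2.93750292e+01,  7.01561943e+00,
        1.01569746e-02, -5.12647239e-05]), 'tool_pos': array([ 162.87252392, -654.88409075,  403.81804566]), 'orientation': array([-1.21520318e-01,  9.92588653e-01,  7.41374122e-04, -1.67068499e-04]), 'contact_force': array([-0.22471838,  0.02586597,  0.13423895]), 'torque': array([-0.04101315,  0.0441176 , -0.05287054]), 'gripper_force': 0.0, 'finger_gap': 87.49201783320989}
[[-0.97  -0.241 -0.001]
 [-0.241  0.97   0.001]
 [ 0.     0.002 -1.   ]]
```

View pics/scene0.png

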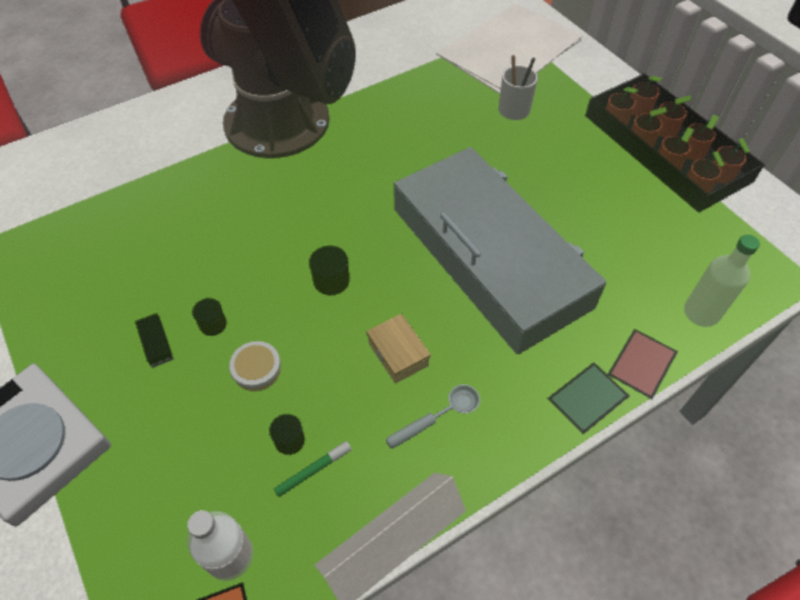

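View pics/side0.png

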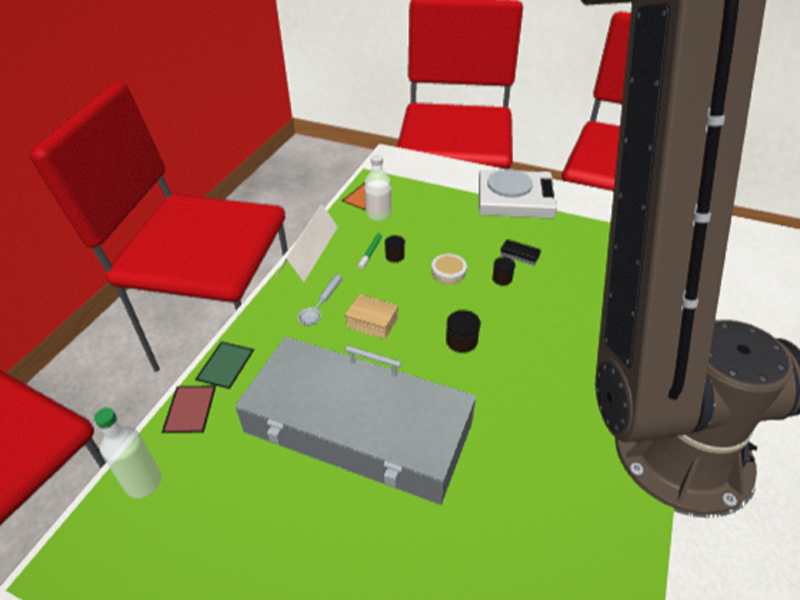

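The scene view shows the case, with lid corners near (395,188), (471,150), (603,283) and (520,328) and the handle from (443,220) to (477,258). The jar is at (329,270), the dish at (255,363) and the box at (398,347). The side view agrees. I'll measure next.

```bash
python3 - <<'E'
from h import *
s=1.42857
P=lambda n,u,v,z:print(n,u,v,z,pix2w(n,u/s,v/s,z)[:2].round(0))
for u,v in[(395,188),(471,150),(603,283),(520,328)]:P('scene',u,v,84)
for u,v in[(443,220),(477,258)]:P('scene',u,v,119)
for u,v in[(288,338),(475,400)]:P('side',u,v,84)
for u,v in[(347,350),(399,364)]:P('side',u,v,119)
print('jar');P('scene',329,257,62);P('side',463,323,62)
print('dish');P('scene',255,362,28);P('side',449,266,28)
print('box')
for u,v in[(367,331),(402,317),(429,353),(394,371)]:P('scene',u,v,42)
for u,v in[(362,296),(398,309),(382,327),(346,315)]:P('side',u,v,42)
print('small');P('scene',209,310,50);P('scene',287,428,50);P('side',504,264,50);P('side',395,241,50)
print('spoon');P('scene',390,442,5);P('scene',463,398,10);print('marker');P('scene',278,492,8);P('scene',349,447,8);print('eraser');P('scene',152,337,26)
m=cv2.resize(r.grab_frame('scene')[130:310,100:440],None,fx=2.35,fy=2.35,interpolation=cv2.INTER_CUBIC);cv2.imwrite('pics/c1.png',m)
m=cv2.resize(r.grab_frame('side')[150:360,150:350],None,fx=2.85,fy=2.85,interpolation=cv2.INTER_CUBIC);cv2.imwrite('pics/c2.png',m)
E
```

```text
scene 395 188 84 [384.  75.]
scene 471 150 84 [377. 254.]
scene 603 283 84 [755. 257.]
scene 520 328 84 [752.  84.]
scene 443 220 119 [521.  89.]
scene 477 258 119 [620.  90.]
side 288 338 84 [746.  90.]
side 475 400 84 [364.  94.]
side 347 350 119 [610. 101.]
side 399 364 119 [509.  96.]
jar
scene 329 257 62 [ 446. -101.]
side 463 323 62 [448. -98.]
dish
scene 255 362 28 [ 549. -300.]
side 449 266 28 [ 544. -293.]
box
scene 367 331 42 [ 603. -116.]
scene 402 317 42 [611. -51.]
scene 429 353 42 [694. -51.]
scene 394 371 42 [ 692. -117.]
side 362 296 42 [ 683. -111.]
side 398 309 42 [ 594. -104.]
side 382 327 42 [605. -42.]
side 346 315 42 [690. -45.]
small
scene 209 310 50 [ 429. -326.]
scene 287 428 50 [ 692. -308.]
side 504 264 50 [ 423. -322.]
side 395 241 50 [ 687. -307.]
spoon
scene 390 442 5 [ 778. -178.]
scene 463 398 10 [778. -39.]
marker
scene 278 492 8 [ 758. -362.]
scene 349 447 8 [ 752. -237.]
eraser
scene 152 337 26 [ 411. -428.]
```

View pics/c1.png

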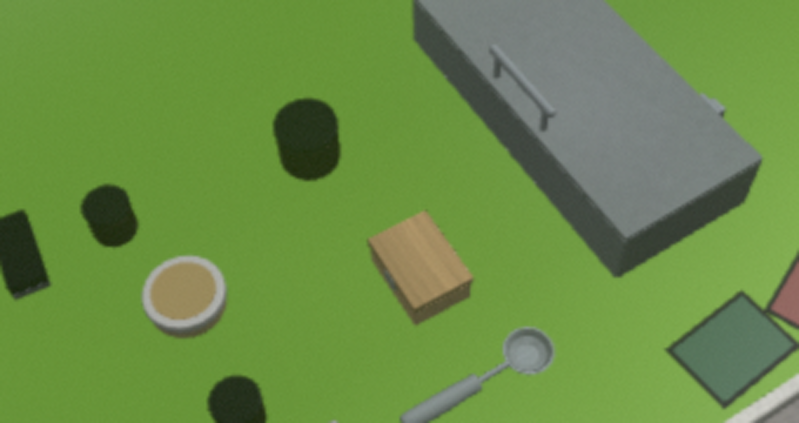

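View pics/c2.png

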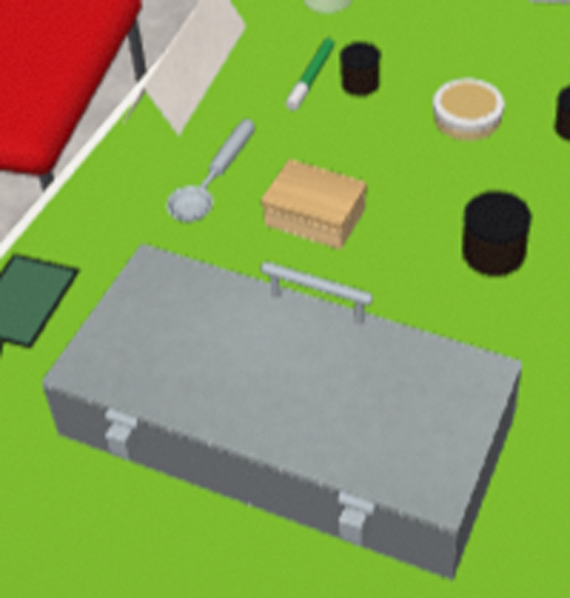

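The crops give sharper points. In c1 the handle ends are at (491,48) and (552,114), and the box top corners are (368,241), (426,211), (472,278) and (415,310). In c2 the lid corners are (145,244), (521,360), (455,530) and (44,382), and the handle runs from (264,266) to (370,298). I'll fit the poses from these.

```bash
python3 - <<'E'
from h import *
from scipy.optimize import least_squares
A=lambda u,v:('scene',100+u/2.35,130+v/2.35)
B=lambda u,v:('side',150+u/2.85,150+v/2.85)
def fit(obs,x0):
    def f(p):
        c,s=np.cos(p[2]),np.sin(p[2]);e=[]
        for (n,u,v),(x,y,z) in obs: e+=list(w2pix(n,[p[0]+c*x-s*y,p[1]+s*x+c*y,z])-[u,v])
        return e
    q=least_squares(f,x0);print(q.x.round(3),np.abs(q.fun).max().round(2),q.fun.round(1));return q.x
s=1.42857
# case own: x->+y world, y->-x world
print('case');p=fit([(('scene',395/s,188/s),(-90,195,84)),(('scene',471/s,150/s),(90,195,84)),(A(761,159),(90,-195,84)),(A(622,235),(-90,-195,84)),
 (B(145,244),(-90,-195,84)),(B(521,360),(-90,195,84)),(B(455,530),(90,195,84)),(B(44,382),(90,-195,84)),
 (A(491,48),(-78,50,119)),(A(552,114),(-78,-50,119)),(B(264,266),(-78,-50,119)),(B(370,298),(-78,50,119))],[565,170,1.57])
print('box');fit([(A(368,241),(-35,47.5,42)),(A(426,211),(35,47.5,42)),(A(472,278),(35,-47.5,42)),(A(415,310),(-35,-47.5,42)),
 (B(294,160),(-35,-47.5,42)),(B(367,185),(-35,47.5,42)),(B(340,226),(35,47.5,42)),(B(263,206),(35,-47.5,42))],[648,-80,1.57])
print('jar');fit([(A(306,126),(0,0,62)),(B(497,216),(0,0,62))],[447,-100,0])
print('dish');fit([(A(184,290),(0,0,28)),(B(468,103),(0,0,28))],[547,-297,0])
o=r.get_obs();c,sn=np.cos(p[2]),np.sin(p[2]);h=p[:2]+[c*-78,sn*-78];print('handle',h,'hinge',p[:2]+[c*90,sn*90],'tool',o['tool_pos'])
E
```

```text
case
[561.397 172.436   1.579] 4.71 [-1.4 -4.7 -0.4 -3.2  0.7 -0.8  0.8  1.3 -1.5 -1.7  0.2 -0.7  0.2 -0.9
 -1.6 -1.5  0.9  0.3 -1.3 -1.1  0.6 -0.3 -1.5 -0.7]
box
[647.862 -82.257   1.55 ] 2.97 [-0.6 -1.9 -0.2 -1.7  0.9 -1.  -0.6 -1.  -2.2 -1.3 -0.2 -1.7 -0.2 -1.
 -1.5 -3. ]
jar
[ 451.795 -104.619    0.   ] 1.61 [ 0.  -1.6 -0.8 -1.6]
dish
[ 547.509 -299.078    0.   ] 1.25 [ 0.2 -0.7 -0.3 -1.2]
handle [562.06434317  94.43854132] hinge [560.62777534 262.43239916] tool [ 162.91225119 -654.95313196  404.12069834]
```

Request:
{"fn": "servo_tool", "kwargs": {
  "targets": [
    [[-0.63, 0.7, 0, 0, 0, 0, 0], [-0.63, 0.7, 0, 0, 0, 0, 0], [-0.63, 0.7, 0, 0, 0, 0, 0], [-0.63, 0.7, 0, 0, 0, 0, 0], [-0.63, 0.7, 0, 0, 0, 0, 0], [-0.63, 0.7, 0, 0, 0, 0, 0], [-0.63, 0.7, 0, 0, 0, 0, 0], [-0.63, 0.7, 0, 0, 0, 0, 0], [-0.63, 0.7, 0, 0, 0, 0, 0], [-0.63, 0.7, 0, 0, 0, 0, 0], [-0.63, 0.7, 0, 0, 0, 0, 0], [-0.63, 0.7, 0, 0, 0, 0, 0], [-0.63, 0.7, 0, 0, 0, 0, 0], [-0.63, 0.7, 0, 0, 0, 0, 0], [-0.63, 0.7, 0, 0, 0, 0, 0], [-0.63, 0.7, 0, 0, 0, 0, 0], [-0.63, 0.7, 0, 0, 0, 0, 0], [-0.63, 0.7, 0, 0, 0, 0, 0], [0, 0, 0, 0, 0, 1, 0], [0, 0, 0, 0, 0, 1, 0]]
  ],
  "grip_force": 12
}}

```text
time: 2.7
tool_pos: [561.2, 94.0, 404.1]
orientation: [-0.051, 0.999, -0.0, -0.001]
contact_force: [-0.4, -0.1, -0.7]
finger_gap: 87.7
gripper_force: 0.0
```

Request:
{"fn": "servo_tool", "kwargs": {
  "targets": [
    [[0, 0, 0, 0, 0, 1, 0], [0, 0, 0, 0, 0, 0.4, 0], [0, 0, 0, 0, 0, 0, 0], [0, 0, 0, 0, 0, 0, 0]]
  ]
}}

```text
time: 3.2
tool_pos: [561.0, 93.2, 404.7]
orientation: [-0.004, 1.0, 0.0, 0.0]
contact_force: [-0.4, -0.2, 0.2]
finger_gap: 88.2
gripper_force: 0.0
```

```bash
cat > st.py <<'E'
from h import *
o=r.get_obs();M=R.from_quat(o['orientation']).as_matrix()
print('t',o['time'],'tcp',o['tool_pos'].round(1),'tip',(o['tool_pos']+178*M[:,2]).round(1),'F',o['contact_force'].round(1),'gap',round(o['finger_gap'],1))
print(M.round(3),o['joints'].round(2))
E
python3 st.py
```

```text
t 3.2 tcp [561.   93.2 404.7] tip [561.1  93.2 226.7] F [-0.4 -0.2  0.2] gap 88.2
[[-1.    -0.007  0.   ]
 [-0.007  1.     0.   ]
 [-0.     0.    -1.   ]] [ 0.51  0.18 -0.23 -0.   -1.16 -2.07]
```

Request:
{"fn": "servo_tool", "kwargs": {
  "targets": [
    [[0, 0, 0.84, 0, 0, 0, 0], [0, 0, 0.84, 0, 0, 0, 0], [0, 0, 0.84, 0, 0, 0, 0], [0, 0, 0, 0, 0, 0, 0], [0, 0, 0, 0, 0, 0, 0.5], [0, 0, 0, 0, 0, 0, 1], [0, 0, 0, 0, 0, 0, 1], [0, 0, 0, 0, 0, 0, 1], [0, 0, 0, 0, 0, 0, 1]]
  ]
}}

```text
time: 4.32
tool_pos: [561.1, 93.2, 279.0]
orientation: [-0.003, 1.0, 0.0, 0.0]
contact_force: [-0.0, -0.2, -0.1]
finger_gap: 43.2
gripper_force: 0.0
```

```bash
python3 st.py; python3 - <<'E'
from h import *
cv2.imwrite('pics/w1.png',np.hstack([r.grab_frame('wrist')[::1],r.grab_frame('side')])[:, :][::1])
m=cv2.imread('pics/w1.png');cv2.imwrite('pics/w1.png',cv2.resize(m,(800,300)))
E
```

```text
t 4.325 tcp [561.1  93.2 279. ] tip [561.2  93.3 101. ] F [-0.  -0.2 -0.1] gap 43.2
[[-1.    -0.006  0.   ]
 [-0.006  1.     0.   ]
 [-0.     0.    -1.   ]] [ 0.51  0.3  -0.39 -0.   -0.88 -2.07]
```

View pics/w1.png

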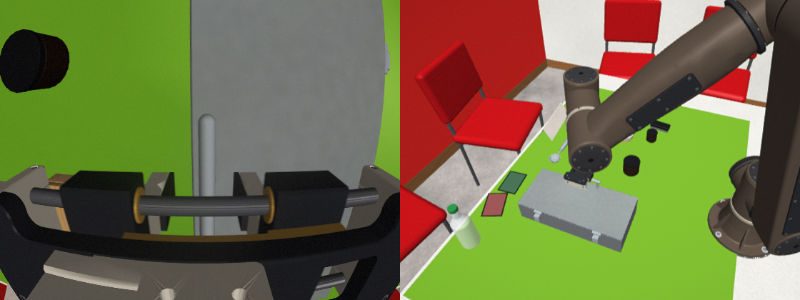

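The wrist view shows the round bar (col ~207) centred between the closing pads (cols ~172 and ~236). I'll finish the grip.

Request:
{"fn": "servo_tool", "kwargs": {
  "targets": [
    [[0, 0, 0, 0, 0, 0, 1], [0, 0, 0, 0, 0, 0, 1], [0, 0, 0, 0, 0, 0, 1], [0, 0, 0, 0, 0, 0, 1], [0, 0, 0, 0, 0, 0, 1]]
  ]
}}

```text
time: 5.05
tool_pos: [561.0, 94.8, 278.6]
orientation: [-0.003, 1.0, 0.001, 0.0]
contact_force: [-2.2, 10.0, 0.2]
finger_gap: 10.5
gripper_force: 12.0
```

Request:
{"fn": "servo_tool", "kwargs": {
  "targets": [
    [[0, 0, 0, 0, 0, 0, 0.75], [0, 0.03, 0, 0, 0, 0, 0.75], [0, 0, -0.16, 0, 0, 0, 0.75], [0, 0, 0, 0, 0, 0, 1], [0, 0, 0, 0, 0, 0, 1], [0, 0, 0, 0, 0, 0, 1], [0, 0, 0, 0, 0, 0, 1]]
  ]
}}

```text
time: 5.92
tool_pos: [561.2, 95.2, 287.1]
orientation: [-0.003, 1.0, 0.0, 0.0]
contact_force: [-2.1, 4.8, 4.7]
finger_gap: 10.5
gripper_force: 12.0
```

```bash
python3 - <<'E'
import numpy as np
a0=14.36;p=np.array([0,0.])
T=np.r_[0:104:13j,106]
q=173.4*np.c_[np.cos(np.radians(a0))-np.cos(np.radians(a0+T)),np.sin(np.radians(a0+T))-np.sin(np.radians(a0))]
T=np.linspace(0,104,14)
q=173.4*np.c_[np.cos(np.radians(a0))-np.cos(np.radians(a0+T)),np.sin(np.radians(a0+T))-np.sin(np.radians(a0))]
d=np.diff(q,axis=0)/50
print([[0,float(x),float(-z)] for x,z in d.round(2)],q[-1],np.linalg.norm(d,axis=1).max())
E
```

```text
[[0, 0.15, -0.46], [0, 0.21, -0.43], [0, 0.27, -0.4], [0, 0.33, -0.36], [0, 0.37, -0.31], [0, 0.41, -0.25], [0, 0.44, -0.19], [0, 0.47, -0.13], [0, 0.48, -0.06], [0, 0.48, 0.0], [0, 0.48, 0.07], [0, 0.46, 0.14], [0, 0.44, 0.2]] [250.34911561 109.58303945] 0.4838309018892541
```

Request:
{"fn": "servo_tool", "kwargs": {
  "targets": [
    [[0, 0.07, -0.23, 0, 0, 0, 1], [0, 0.08, -0.23, 0, 0, 0, 1], [0, 0.1, -0.22, 0, 0, 0, 1], [0, 0.11, -0.21, 0, 0, 0, 1], [0, 0.13, -0.2, 0, 0, 0, 1], [0, 0.14, -0.2, 0, 0, 0, 1], [0, 0.16, -0.18, 0, 0, 0, 1], [0, 0.17, -0.18, 0, 0, 0, 1], [0, 0.18, -0.16, 0, 0, 0, 1], [0, 0.19, -0.15, 0, 0, 0, 1]]
  ]
}}

```text
time: 7.18
tool_pos: [560.5, 160.2, 386.4]
orientation: [-0.003, 1.0, -0.002, 0.0]
contact_force: [1.7, -7.7, 5.5]
finger_gap: 10.3
gripper_force: 12.0
```

Request:
{"fn": "servo_tool", "kwargs": {
  "targets": [
    [[0, 0.2, -0.13, 0, 0, 0, 1], [0, 0.21, -0.12, 0, 0, 0, 1], [0, 0.22, -0.1, 0, 0, 0, 1], [0, 0.22, -0.09, 0, 0, 0, 1], [0, 0.23, -0.07, 0, 0, 0, 1], [0, 0.24, -0.06, 0, 0, 0, 1], [0, 0.24, -0.04, 0, 0, 0, 1], [0, 0.24, -0.02, 0, 0, 0, 1], [0, 0.24, -0.01, 0, 0, 0, 1], [0, 0.24, 0.01, 0, 0, 0, 1]]
  ]
}}

```text
time: 8.43
tool_pos: [559.4, 275.7, 416.7]
orientation: [-0.003, 1.0, -0.0, -0.0]
contact_force: [-1.2, -1.2, 2.8]
finger_gap: 10.4
gripper_force: 12.0
```

Request:
{"fn": "servo_tool", "kwargs": {
  "targets": [
    [[0, 0.24, 0.03, 0, 0, 0, 1], [0, 0.24, 0.05, 0, 0, 0, 1], [0, 0.23, 0.06, 0, 0, 0, 1], [0, 0.23, 0.07, 0, 0, 0, 1], [0, 0.22, 0.09, 0, 0, 0, 1], [0, 0.15, 0.07, 0, 0, 0, 1], [0, 0, 0, 0, 0, 0, 1]]
  ]
}}

```text
time: 9.3
tool_pos: [558.9, 341.8, 396.3]
orientation: [-0.003, 1.0, -0.0, -0.001]
contact_force: [-4.9, 0.5, 2.2]
finger_gap: 10.2
gripper_force: 12.0
```

Request:
{"fn": "servo_tool", "kwargs": {
  "targets": [
    [[0, 0.02, 0, 0, 0, 0, 0.83], [0, 0, 0, 0, 0, 0, 0.83], [0, 0, 0, 0, 0, 0, 0.83], [0, 0, -0.2, 0, 0, 0, 0.83], [0, 0, -0.4, 0, 0, 0, 0.83], [0, 0, -0.6, 0, 0, 0, 0.83], [0, 0, -0.6, 0, 0, 0, 0.83], [0, 0, 0, 0, 0, 0, 0.5]]
  ]
}}

```text
time: 10.3
tool_pos: [559.8, 341.6, 491.7]
orientation: [-0.003, 1.0, 0.002, 0.002]
contact_force: [0.4, -0.4, -0.9]
finger_gap: 20.7
gripper_force: 0.0
```

```bash
python3 st.py; python3 - <<'E'
from h import *
m=np.hstack([r.grab_frame('scene'),r.grab_frame('side')]);cv2.imwrite('pics/w2.png',cv2.resize(m,(800,300)))
E
```

```text
t 10.3 tcp [559.8 341.6 491.7] tip [560.7 342.3 313.7] F [ 0.4 -0.4 -0.9] gap 20.7
[[-1.    -0.006  0.005]
 [-0.006  1.     0.004]
 [-0.005  0.004 -1.   ]] [ 0.85  0.29  0.1   0.   -1.38 -2.41]
```

View pics/w2.png

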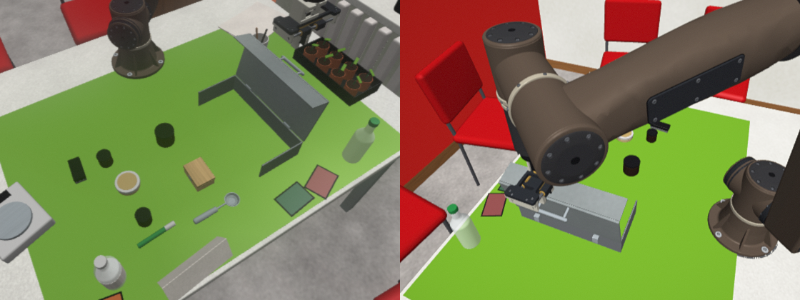

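Request:
{"fn": "servo_tool", "kwargs": {
  "targets": [
    [[0, -0.96, 0, 0, 0, 0, 0.5], [0, -0.96, 0, 0, 0, 0, 0.5], [0, -0.96, 0, 0, 0, 0, 0.5], [0, -0.96, 0, 0, 0, 0, 0.5], [0, -0.96, 0, 0, 0, 0, 0.5], [0, -0.96, 0, 0, 0, 0, 0.5], [0, -0.96, 0, 0, 0, 0, 0.5], [0, -0.96, 0, 0, 0, 0, 0.5], [0, -0.96, 0, 0, 0, 0, 0.5], [0, -0.96, 0, 0, 0, 0, 0.5], [0, -0.96, 0, 0, 0, 0, 0.5], [0, -0.96, 0, 0, 0, 0, 0.5], [0, -0.96, 0, 0, 0, 0, 0.5], [0, -0.96, 0, 0, 0, 0, 0.5], [0, -0.96, 0, 0, 0, 0, 0.5], [0, 0, 0, 0, 0, -1, 0.5], [0, 0, 0, 0, 0, -1, 0.5], [0, 0, 0, 0, 0, -1, 0.5], [0, 0, 0, 0, 0, -1, 0.5], [0, 0, 0, 0, 0, -1, 0.5]]
  ]
}}

```text
time: 12.9
tool_pos: [564.0, -378.3, 486.5]
orientation: [-0.178, 0.984, 0.001, -0.001]
contact_force: [0.5, -0.9, -0.6]
finger_gap: 43.7
gripper_force: 0.0
```

Request:
{"fn": "servo_tool", "kwargs": {
  "targets": [
    [[0, 0, 0, 0, 0, -1, 0.5], [0, 0, 0, 0, 0, -1, 0.5], [0, 0, 0, 0, 0, -1, 0.5], [0, 0, 0, 0, 0, -1, 0.5], [0, 0, 0, 0, 0, -1, 0.5], [0, 0, 0, 0, 0, -1, 0.5], [0, 0, 0, 0, 0, -1, 0.5], [0, 0, 0, 0, 0, -1, 0.5], [0, 0, 0, 0, 0, -1, 0.5], [0, 0, 0, 0, 0, -1, 0.5], [0, 0, 0, 0, 0, -1, 0.5], [0, 0, 0, 0, 0, -1, 0.5], [0, 0, 0, 0, 0, -1, 0.5], [0, 0, 0, 0, 0, -1, 0.5], [0, 0, 0, 0, 0, -1, 0.5], [0, 0, 0, 0, 0, -1, 0.5], [0, 0, 0, 0, 0, -1, 0.5], [0, 0, 0, 0, 0, 0, 0.5], [0, 0, 0, 0, 0, 0, 0.5]]
  ]
}}

```text
time: 15.28
tool_pos: [564.1, -378.3, 487.1]
orientation: [-0.696, 0.718, 0.0, -0.0]
contact_force: [-0.7, 0.4, 0.8]
finger_gap: 44.0
gripper_force: 0.0
```

```bash
python3 st.py
```

```text
t 15.275 tcp [ 564.1 -378.3  487.1] tip [ 563.9 -378.2  309.1] F [-0.7  0.4  0.8] gap 44.0
[[-0.03  -1.    -0.001]
 [-1.     0.03   0.   ]
 [-0.     0.001 -1.   ]] [-0.3   0.33  0.16 -0.   -1.4   0.27]
```

Request:
{"fn": "servo_tool", "kwargs": {
  "targets": [
    [[0, 0.36, 0, 0, 0, -0.42, 0.5], [0, 0, 0.99, 0, 0, 0, 0.5], [0, 0, 0.99, 0, 0, 0, 0.5], [0, 0, 0.99, 0, 0, 0, 0.5], [0, 0, 0.99, 0, 0, 0, 0.5], [0, 0, 0.99, 0, 0, 0, 0.5], [0, 0, 0.97, 0, 0, 0, 0.5], [0, 0, 0, 0, 0, 0, 0.5], [0, 0, 0, 0, 0, 0, 0.5]]
  ]
}}

```text
time: 16.4
tool_pos: [546.6, -378.2, 193.7]
orientation: [0.708, -0.707, 0.001, -0.0]
contact_force: [0.7, 0.1, 0.2]
finger_gap: 43.7
gripper_force: 0.0
```

```bash
python3 st.py; python3 - <<'E'
from h import *
m=np.hstack([r.grab_frame('wrist'),r.grab_frame('scene')]);cv2.imwrite('pics/w3.png',cv2.resize(m,(800,300)))
E
```

```text
t 16.4 tcp [ 546.6 -378.2  193.7] tip [ 546.9 -378.5   15.7] F [0.7 0.1 0.2] gap 43.7
[[ 0.001 -1.     0.002]
 [-1.    -0.001 -0.001]
 [ 0.001 -0.002 -1.   ]] [-0.31  0.53 -0.24  0.   -0.79  0.31]
```

View pics/w3.png

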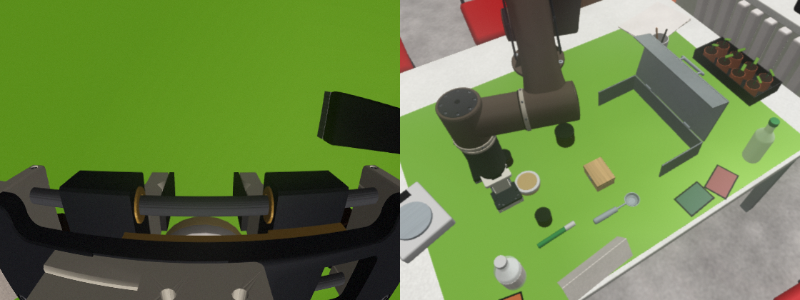

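Request:
{"fn": "servo_tool", "kwargs": {
  "targets": [
    [[-0.2, 0, 0.07, 0, 0, 0, 0.5], [-0.2, 0, 0, 0, 0, 0, 0.5], [-0.2, 0, 0, 0, 0, 0, 0.5], [-0.2, 0, 0, 0, 0, 0, 0.5], [-0.3, 0, 0, 0, 0, 0, 0.5], [-0.4, 0, 0, 0, 0, 0, 0.5], [-0.4, 0, 0, 0, 0, 0, 0.5], [-0.4, 0, 0, 0, 0, 0, 0.5], [-0.4, 0.01, 0, 0, 0, 0, 0.5], [-0.4, 0.01, 0, 0, 0, 0, 0.5], [-0.4, 0.01, 0, 0, 0, 0, 0.5], [-0.4, 0.01, 0, 0, 0, 0, 0.5], [-0.4, 0.01, 0, 0, 0, 0, 0.5], [-0.4, 0.01, 0, 0, 0, 0, 0.5], [-0.4, 0, 0, 0, 0, 0, 0.5], [-0.4, 0, 0, 0, 0, 0, 0.5]]
  ]
}}

```text
time: 18.5
tool_pos: [542.7, -101.5, 188.1]
orientation: [0.707, -0.707, -0.0, 0.0]
contact_force: [0.1, -1.2, 1.0]
finger_gap: 43.9
gripper_force: 0.9
```

```bash
python3 st.py; python3 - <<'E'
from h import *
m=np.hstack([r.grab_frame('side'),r.grab_frame('scene')]);cv2.imwrite('pics/w4.png',cv2.resize(m,(800,300)))
E
```

```text
t 18.5 tcp [ 542.7 -101.5  188.1] tip [ 542.6 -101.5   10.1] F [ 0.1 -1.2  1. ] gap 43.9
[[ 0.001 -1.    -0.   ]
 [-1.    -0.001 -0.   ]
 [ 0.     0.    -1.   ]] [ 0.17  0.4  -0.51 -0.   -0.66 -0.17]
```

View pics/w4.png

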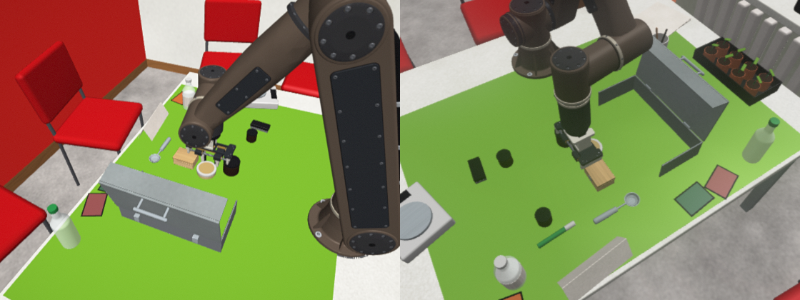

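Request:
{"fn": "servo_tool", "kwargs": {
  "targets": [
    [[-0.4, 0, 0, 0, 0, 0, 0.5], [-0.4, 0, 0, 0, 0, 0, 0.5], [-0.4, 0, 0, 0, 0, 0, 0.5], [-0.4, 0, 0, 0, 0, 0, 0.5], [-0.4, 0, 0, 0, 0, 0, 0.5], [-0.4, 0, 0, 0, 0, 0, 0.5], [-0.4, 0, 0, 0, 0, 0, 0.5], [-0.4, 0, 0, 0, 0, 0, 0.5], [-0.3, 0, 0, 0, 0, 0, 0.5], [-0.2, 0, 0, 0, 0, 0, 0.5], [-0.15, 0, 0, 0, 0, 0, 0.5], [-0.1, 0, 0, 0, 0, 0, 0.5], [0, 0, 0, 0, 0, 0, 0.5], [0.5, 0, 0, 0, 0, 0, 0.5], [0.5, 0, -0.5, 0, 0, 0, 0.5], [0.9, 0, -0.9, 0, 0, 0, 0.5], [0.9, 0, -0.9, 0, 0, 0, 0.5], [0, 0, 0, 0, 0, 0, 0.5]]
  ]
}}

```text
time: 20.85
tool_pos: [543.6, -46.2, 305.4]
orientation: [-0.706, 0.708, -0.002, 0.003]
contact_force: [0.2, 1.2, -0.8]
finger_gap: 43.6
gripper_force: 0.0
```

```bash
python3 st.py; python3 - <<'E'
from h import *
m=r.grab_frame('side')[150:360,100:380];cv2.imwrite('pics/w5a.png',m)
n=r.grab_frame('scene')[90:300,170:450]
cv2.imwrite('pics/w5.png',cv2.resize(np.hstack([m,n]),(800,300),interpolation=cv2.INTER_CUBIC))
E
```

```text
t 20.85 tcp [543.6 -46.2 305.4] tip [544.8 -46.  127.4] F [ 0.2  1.2 -0.8] gap 43.6
[[-0.002 -1.     0.007]
 [-1.     0.002  0.001]
 [-0.001 -0.007 -1.   ]] [ 0.27  0.23 -0.41  0.   -0.92 -0.28]
```

View pics/w5.png

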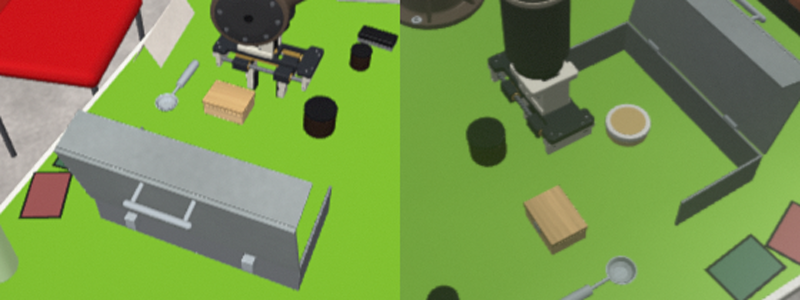

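Lid is open, the dish top is at about (628,121) in the right-hand crop, and the box and jar look untouched. I'll check the numbers.

```bash
python3 - <<'E'
from h import *
g=lambda u,v,z:print(pix2w('scene',170+(u-400)/1.42857,90+v/1.42857,z)[:2].round(1))
g(628,121,28);g(677,223,0);g(679,207,76);g(488,131,62)
for c in[(524,208),(558,186),(587,230),(554,252)]:g(*c,42)
E
```

```text
[545.6 139.7]
[754.9  96.7]
[761.5  81.8]
[ 452.7 -101.2]
[ 612.7 -121.7]
[605.8 -50.5]
[703.2 -55.5]
[ 708.7 -122.2]
```

Request:
{"fn": "servo_tool", "kwargs": {
  "targets": [
    [[0.8, -0.71, 0, 0, 0, 0, 0.32], [0.8, -0.71, 0, 0, 0, 0, 0.32], [0.8, -0.71, 0, 0, 0, 0, 0.32], [0, 0, 0.75, 0, 0, 0, 0.32], [0, 0, 0.75, 0, 0, 0, 0.32], [0, 0, 0.7, 0, 0, 0, 0.32], [0, 0, 0, 0, 0, 0, 0.32], [0, 0, 0, 0, 0, 0, 0.32]]
  ]
}}

```text
time: 21.95
tool_pos: [650.0, -163.1, 192.0]
orientation: [0.708, -0.706, 0.0, 0.0]
contact_force: [0.2, -0.2, 1.3]
finger_gap: 59.5
gripper_force: 0.0
```

```bash
python3 st.py
```

```text
t 21.95 tcp [ 650.  -163.1  192. ] tip [ 650.  -163.2   14. ] F [ 0.2 -0.2  1.3] gap 59.5
[[ 0.002 -1.    -0.   ]
 [-1.    -0.002 -0.   ]
 [ 0.     0.    -1.   ]] [ 0.04  0.54 -0.23  0.   -0.8  -0.04]
```

Request:
{"fn": "servo_tool", "kwargs": {
  "targets": [
    [[-0.2, 0, 0, 0, 0, 0, 0.32], [-0.2, 0, 0, 0, 0, 0, 0.32], [-0.2, 0, 0, 0, 0, 0, 0.32], [-0.2, 0, 0, 0, 0, 0, 0.32], [-0.2, 0, 0, 0, 0, 0, 0.32], [-0.4, 0, 0, 0, 0, 0, 0.32], [-0.4, 0, 0, 0, 0, 0, 0.32], [-0.4, 0, 0, 0, 0, 0, 0.32], [-0.4, 0, 0, 0, 0, 0, 0.32], [-0.4, 0, 0, 0, 0, 0, 0.32], [-0.4, 0, 0, 0, 0, 0, 0.32], [-0.4, 0, 0, 0, 0, 0, 0.32], [-0.4, 0, 0, 0, 0, 0, 0.32], [-0.3, 0, 0, 0, 0, 0, 0.32], [-0.3, 0, 0, 0, 0, 0, 0.32], [-0.2, 0, 0, 0, 0, 0, 0.32], [-0.2, 0, 0, 0, 0, 0, 0.32], [-0.1, 0, 0, 0, 0, 0, 0.32], [-0.1, 0, 0, 0, 0, 0, 0.32], [0, 0, 0, 0, 0, 0, 0.32]]
  ]
}}

```text
time: 24.45
tool_pos: [649.2, 106.8, 191.5]
orientation: [0.707, -0.707, -0.0, -0.0]
contact_force: [0.7, 0.5, -0.2]
finger_gap: 59.4
gripper_force: 0.0
```

```bash
python3 st.py
```

```text
t 24.45 tcp [649.2 106.8 191.5] tip [649.2 106.9  13.5] F [ 0.7  0.5 -0.2] gap 59.4
[[ 0.001 -1.     0.   ]
 [-1.    -0.001  0.   ]
 [-0.    -0.    -1.   ]] [ 0.46  0.53 -0.26 -0.   -0.78 -0.46]
```

Request:
{"fn": "servo_tool", "kwargs": {
  "targets": [
    [[0.5, 0, 0, 0, 0, 0, 0.32], [0.5, 0, -0.2, 0, 0, 0, 0.32], [0.5, 0, -1, 0, 0, 0, 0.55], [0.42, 0, -1, 0, 0, 0, 0.55], [0.92, 0.79, 0, 0, 0, 0, 0.55], [0.92, 0.79, 0, 0, 0, 0, 0.55], [0.92, 0.79, 0, 0, 0, 0, 0.55], [0.92, 0.79, 0, 0, 0, 0, 0.55], [0.08, 0.79, 0, 0, 0, 0, 0.55], [0, 0, 0, 0, 0, 0, 0.55], [0, 0, 0.7, 0, 0, 0, 0.55], [0, 0, 0.7, 0, 0, 0, 0.55], [0, 0, 0.7, 0, 0, 0, 0.55], [0, 0, 0, 0, 0, 0, 0.55], [0, 0, 0, 0, 0, 0, 0.55]]
  ]
}}

```text
time: 26.32
tool_pos: [452.7, -178.1, 197.7]
orientation: [0.707, -0.707, 0.001, -0.0]
contact_force: [0.1, 0.2, 0.9]
finger_gap: 39.3
gripper_force: 0.0
```

```bash
python3 st.py; python3 - <<'E'
from h import *
m=r.grab_frame('wrist')
n=r.grab_frame('scene')
cv2.imwrite('pics/w6.png',cv2.resize(np.hstack([m,n]),(800,300),interpolation=cv2.INTER_AREA))
cv2.imwrite('pics/w6s.png',n)
E
```

```text
t 26.325 tcp [ 452.7 -178.1  197.7] tip [ 452.9 -178.1   19.7] F [0.1 0.2 0.9] gap 39.3
[[ 0.001 -1.     0.001]
 [-1.    -0.001 -0.   ]
 [ 0.    -0.001 -1.   ]] [ 0.03  0.3  -0.65  0.   -0.62 -0.03]
```

View pics/w6.png

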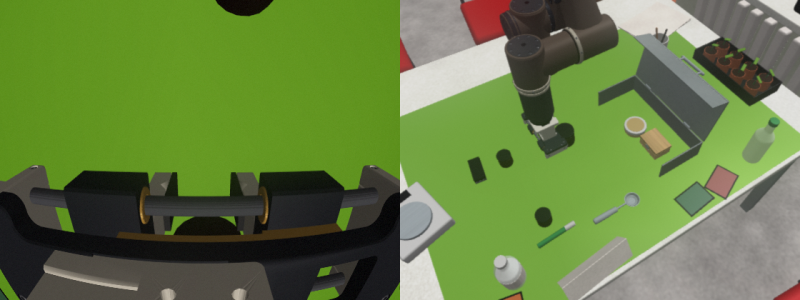

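Request:
{"fn": "servo_tool", "kwargs": {
  "targets": [
    [[-0.2, 0, 0, 0, 0, 0, 0.55], [-0.2, 0, 0, 0, 0, 0, 0.55], [-0.2, 0, 0, 0, 0, 0, 0.55], [-0.2, 0, 0, 0, 0, 0, 0.55], [-0.2, 0, 0, 0, 0, 0, 0.55], [-0.4, 0, 0, 0, 0, 0, 0.55], [-0.4, 0, 0, 0, 0, 0, 0.55], [-0.4, 0, 0, 0, 0, 0, 0.55], [-0.4, 0, 0, 0, 0, 0, 0.55], [-0.4, 0, 0, 0, 0, 0, 0.55], [-0.4, 0, 0, 0, 0, 0, 0.55], [-0.4, 0, 0, 0, 0, 0, 0.55], [-0.4, 0, 0, 0, 0, 0, 0.55], [-0.4, 0, 0, 0, 0, 0, 0.55], [-0.3, 0, 0, 0, 0, 0, 0.55], [-0.3, 0, 0, 0, 0, 0, 0.55], [-0.2, 0, 0, 0, 0, 0, 0.55], [-0.2, 0, 0, 0, 0, 0, 0.55], [-0.1, 0, 0, 0, 0, 0, 0.55], [-0.1, 0, 0, 0, 0, 0, 0.55]]
  ]
}}

```text
time: 28.92
tool_pos: [451.6, 112.4, 196.5]
orientation: [0.707, -0.707, -0.0, 0.0]
contact_force: [0.8, -2.1, 1.7]
finger_gap: 39.3
gripper_force: 1.6
```

Request:
{"fn": "servo_tool", "kwargs": {
  "targets": [
    [[0.4, 0, 0, 0, 0, 0, 0.55], [0.6, 0, 0, 0, 0, 0, 0.5], [0.64, 0, 0, 0, 0, 0, 0.5], [0, -0.93, 0, 0, 0, 0, 0.5], [0, -0.93, 0.08, 0, 0, 0, 0.5], [0, 0, 0, 0, 0, 0, 0.5], [-0.3, 0, 0, 0, 0, 0, 0.5], [-0.3, 0, 0, 0, 0, 0, 0.5], [-0.3, 0, 0, 0, 0, 0, 0.5], [-0.2, 0, 0, 0, 0, 0, 0.5], [-0.2, 0, 0, 0, 0, 0, 0.5], [-0.2, 0, 0, 0, 0, 0, 0.5], [-0.14, 0, 0, 0, 0, 0, 0.5], [0, 0, 0, 0, 0, 0, 0.5]]
  ]
}}

```text
time: 30.68
tool_pos: [544.8, 112.8, 192.5]
orientation: [0.708, -0.707, 0.0, -0.0]
contact_force: [0.2, -0.7, 0.1]
finger_gap: 43.8
gripper_force: 0.0
```

Request:
{"fn": "servo_tool", "kwargs": {
  "targets": [
    [[0.4, 0, 0, 0, 0, 0, 0.5], [0.8, 0, 0, 0, 0, 0, 0.5], [1, 0, -0.3, 0, 0, 0, 0.5], [1, 0, -1, 0, 0, 0, 0.5], [1, 0, -1, 0, 0, 0, 0.5], [1, 0, -1, 0, 0, 0, 0.5], [1, 0, -0.5, 0, 0, 0, 0.5], [0, 0, 0, 0, 0, 0, 0.5], [0, 0, 0, 0, 0, 0, 0.5]]
  ]
}}

```text
time: 31.8
tool_pos: [544.1, -181.2, 364.6]
orientation: [-0.707, 0.708, 0.0, -0.0]
contact_force: [0.6, 0.7, -0.1]
finger_gap: 43.9
gripper_force: 0.0
```

```bash
python3 st.py; python3 - <<'E'
from h import *
n=r.grab_frame('scene')[60:300,200:520]
cv2.imwrite('pics/w7.png',cv2.resize(n,(800,600),interpolation=cv2.INTER_CUBIC))
E
```

```text
t 31.8 tcp [ 544.1 -181.2  364.6] tip [ 543.9 -181.1  186.6] F [ 0.6  0.7 -0.1] gap 43.9
[[-0.001 -1.    -0.001]
 [-1.     0.001  0.   ]
 [-0.     0.001 -1.   ]] [ 0.02  0.22 -0.27 -0.   -1.07 -0.02]
```

View pics/w7.png

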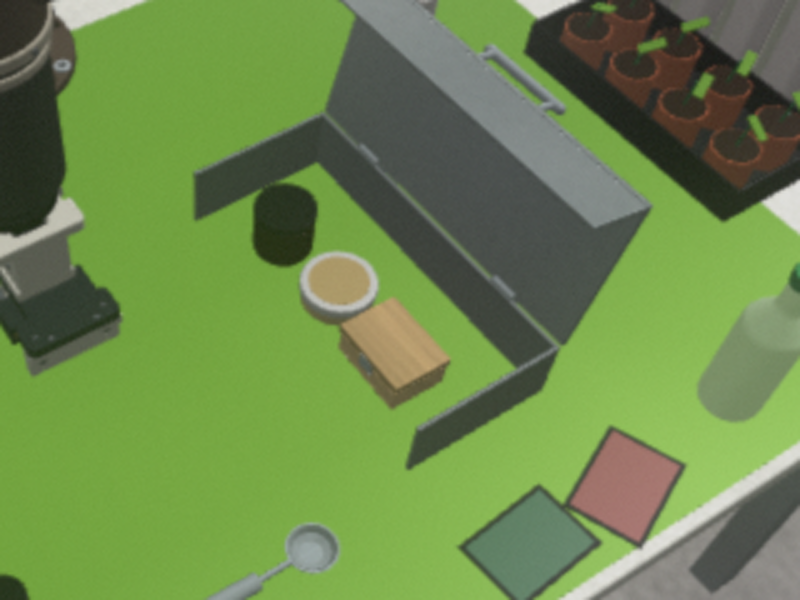

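All three stand behind the line joining the front wall feet at (195,219) and (408,467), and the lid is on its stop. I'll check the margins.

```bash
python3 - <<'E'
from h import *
g=lambda n,u,v,z:print(n,pix2w('scene',200+u/2.5,60+v/2.5,z)[:2].round(1))
g('wall',195,219,0);g('wall',195,172,76);g('wall',408,467,0);g('wall',417,430,76)
g('jar',285,206,62);g('dish',339,280,28)
for c in[(341,326),(393,299),(450,359),(396,388)]:g('box',*c,42)
g('boxbot',391,406,0)
E
```

```text
wall [370.6  87.1]
wall [370.8  87.7]
wall [755.6  94.1]
wall [757.2  89.5]
jar [453.4 150.3]
dish [546.6 158.5]
box [604.7 117.5]
box [605.  183.4]
box [695.5 185.5]
box [694.6 118.9]
boxbot [690.3 122.9]
```

```bash
python3 -c "
from h import *
print(r.job_done())"
```

```text
the job is handed in; nothing more can be done
None
```

I handed the job in at about 32 s: the lid rests open on its stop, and the jar, dish and box stand inside the case, each about 25 mm behind the front plane by my camera measurements. I saw no sign that a bystander moved, and no verdict came back.

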